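# Close the tile mould

### The job

Close the tile mould: pick up its loose cover by the handle, lower it level over the two pins, big hole over the big pin, without dropping it, until it lies fully home on the plaster. Then swing the steel catch round by its upright post as far as it goes, so that its toe lies over the edge of the cover, and let go. Leave the things around it where they are.

Things in the scene. Friction and masses are not known exactly. Their poses are not given: they have to be found in the camera images.
- mould: Fixed tile mould: wooden board with a plaster block (100 x 160 mm in its x, y), flat top face 40 mm above the table. Origin on the table under the middle of the plaster block, z up. Board 18 mm thick, x -85 to +60, y -102 to +102 mm. Two brass pins stand on the plaster at x = 0, y = +58 mm (big) and -58 mm (small).
- big_pin (a point): Tip of the mould's big brass pin, 18 mm diameter, 30 mm high above the plaster (tip 70 mm above the table), last 10 mm tapered.
- small_pin (a point): Tip of the mould's small brass pin, 12 mm diameter, same height and taper as the big one.
- cover_handle (a point): Centre of the block handle of the loose cover: dark wood, 22 mm wide in x, 70 mm long in y, standing 40 mm above the plate. This point is half-way up it, 34 mm above the plate's underside. Axes as the cover's. When the cover is home this point is 74 mm above the table, over the mould's origin, with the mould's axes.
- cover: The loose cover, 0.25 to 0.5 kg: plywood plate 100 x 160 x 14 mm (x, y, z). Origin at the centre of its underside. Two through holes at x = 0: 20.5 mm diameter at y = +58 mm, 14.5 mm at y = -58 mm (2.5 mm wider than their pins). At the start it lies flat on the table, handle up, turned less than 0.9 rad from the mould.
- catch (a joint): Swing catch, flat steel bar 8 mm thick, 56.5 to 64.5 mm above the table, pivot vertical. 0 rad = closed, at a stop: toe (34 mm long) along the mould's +x, 2.5 mm above the cover, post end to -x. 1.35 to 1.57 = open: bar along the mould's y, post end to +y. Closing turns it counter-clockwise seen from above. Light friction, about 1.5 N at the post; stays where left.
- catch_pivot (a point): Pivot axis of the catch, at x = -70, y = +65 mm in the mould's frame, on the bar's top.
- catch_post (a point): Middle of the upright steel post on the catch's outer end, 14 mm diameter, 32 mm from the pivot axis; the post stands from 64.5 to 96.5 mm above the table, this point is at 80.5 mm.
- tape_roll: Bystander: roll of tape lying flat, 96 mm diameter, 24 mm high; origin at the centre of its underside.
- round_cutter: Bystander: round tin cutter, 66 mm diameter, 35 mm high; origin at the centre of its underside.
- sprig_mould: Bystander: round plaster sprig mould, 66 mm diameter, 34 mm high; origin at the centre of its underside.

How it is judged:
On the way, in this order (a step that is already met when the one before it is completed fails the run):
1. the cover is home on both pins while the catch is still open (z of cover_handle in the frame of mould below 0.077 m and horizontal distance between cover_handle and mould below 0.005 m and angle between cover_handle's own z axis and vertical below 0.04 rad and value of joint catch above 0.6 rad), for 0.2 s.
2. the catch is swung closed over the cover (value of joint catch below 0.2 rad), for 0.2 s.
At the end, for the whole second after the job is handed in: The cover lies flat on the plaster with both pins through it (within 2.5 mm of fully down, 5 mm of centre, 0.03 rad of level), at rest, and the catch is within 0.2 rad of its closed stop, its toe over the cover (z of cover_handle in the frame of mould between 0.0715 and 0.0765 m and horizontal distance between cover_handle and mould below 0.005 m and angle between the y axis of cover_handle and the y axis of mould, either way round below 0.06 rad and angle between cover_handle's own z axis and vertical below 0.03 rad and linear speed of cover below 0.02 m/s and value of joint catch below 0.2 rad); the robot touches nothing.
It fails at once if the cover is dropped (falls freely, out of the fingers, faster than 0.5 m/s: about 13 mm) (contact force between the fingers and cover below 0.05 N and linear speed of cover above 0.5 m/s).
It fails at once if the cover is tipped more than 0.35 rad (angle between cover_handle's own z axis and vertical above 0.35 rad).
It fails at once if a bystander is moved by more than 30 mm (distance of any of tape_roll, round_cutter, sprig_mould from where it was at the start of the episode above 0.03 m).
It also fails if it takes over 54 s, if anything falls off the work surface, if the arm or the gripper's body presses on something with over 40 N, if the wrist force passes 120 N, or if a joint passes its speed limit or range.

### The arm

A 7-joint arm with a two-finger parallel gripper is mounted at the origin on a cart in front of the work surface, level with it; the furniture and walls round the work are solid. World frame = base frame: x ahead of the robot, y to its left, z up, the work surface at z = 0. Lengths are in m, angles in rad, forces in N, time in s.
With the tool pointing down it reaches from about 0.4 to 0.85 m from the base axis. Payload 10.4 kg.
Tool frame: the origin (TCP) lies midway between the tips of the shut fingers; the grasp point (between the pads) lies 19 mm behind it; y points along the fingers, x is the direction in which the jaws open and shut, and the axes are right-handed (so a half turn about y gives the same grasp; the last joint's range is limited). The gripper opens to 87 mm and grips with 3 to 60 N. Pads are 19 mm wide; open, the fingers measure 117 mm over their backs; the gripper's body (75 mm by 190 mm) begins 51 mm behind the grasp point.
Start: joints at [1.144, 0.332, -0.065, 1.46, 0.022, 1.35, -0.088], TCP at [0.246, -0.575, 0.223] pointing down, gripper open.
Joint ranges: [-2.6, 2.6], [-0.5, 2.12], [-1.47, 1.34], [0.16, 2.42], [-1.27, 4.41], [0.06, 2.06], [-2.6, 2.6]. Speed limits (rad/s): [2.22, 2.22, 2.79, 2.79, 3.14, 3.14, 3.14].

### API

Orientations are given as a unit quaternion [x, y, z, w].
In Python, from bench import * gives the robot as it stands.
- The arm moves only by the tool jog_arm, never from a script. Its argument "commands" is a list of rows, each an object with "translation": the shift along the world's x, y, z in mm, a list of three; "twist": the turn about the world's z in rad. A call has 1 to 20 rows; each row shifts and turns the commanded pose from where the row before left it; what a row does not reach is not made up. A row lasts 1/10 s, in which the tool goes at most 50 mm and 8.59 degrees, less where a joint would pass 70% of its speed; a pose out of reach is approached as far as the arm can. A call is refused whole if a number of a shift passes 50 or a number of a turn 0.15, either way. A call with a gripper value outside its range is refused whole. "grip" is the closure, from 0 (fully open) to 1 (shut), set as the call begins (left out, the last holds). The fingers move at their own pace and stop on an object; "grip_force" is the grip in N (left out, the last holds). Time passes only in rows, so rows that do not move let the fingers close. It gives the time, the measured TCP pose, the force and the opening at its end, in the units of the state.
- read_state(): the state, without advancing time (a new reading comes with each control period).
- camera(name): name is "side" or "top" or "wrist"; returns a dict with "img" (400x640x3 uint8, red, green, blue), "fx", "fy", "cx", "cy" (pixels), "cam_to_world" (4x4, takes a point from camera to world coordinates). Camera axes: x right, y down, z forward; pixel columns grow to the right and rows downward; lengths in m; the calibration is good to about 2 mm. A picture is of the moment at which its call begins. There is no depth.
- close_job(): hands the job in, once; it reports no verdict.
The state is a dict: "time": time; "joint_positions": joint angles; "joint_vel": joint speeds; "joint_torque": joint torques, N m; "ee_pos": TCP position; "eef_rot": TCP orientation; "ft_force": force on the tool from outside, world axes, zero at the start; "torque": the same for the moment, N m; "width": finger opening in m.
Only numpy, scipy, OpenCV 4.12 (cv2) and the standard library are available. Lean on these libraries where they do the work, as an engineer would, in place of code of your own. Each camera call takes 0.05 s, during which the arm holds its last target.

## Working session

There is one attempt and no reset: what is moved stays moved. The work goes in short steps, Python scripts to look and compute and a tool call to move; the robot and the scene stay as the last step left them, time stands still between calls to the robot, and variables do not carry over. Pictures are saved under pics/ and viewed, and the job is handed in when it is done.

Besides the shell and the picture viewer there is one more tool, called in YAML: its name, and indented under it one key for each argument. jog_arm: Moves the arm, as the interface text tells. Its arguments: {"type":"object","properties":{"commands":{"type":"array"},"grip":{"type":"number"},"grip_force":{"type":"number"}},"required":["commands"]}

```bash
mkdir -p pics; ls; python3 - <<'E'
from bench import *
import cv2,numpy as np
s=read_state();print(s)
for n in ["side","top","wrist"]:
    c=camera(n);cv2.imwrite(f"pics/{n}0.png",c["img"][:,:,::-1]);print(n,c["fx"],c["fy"],c["cx"],c["cy"],np.round(c["cam_to_world"],4).tolist())
E
```

```text
pics
{'time': 0.0, 'joint_positions': array([ 1.14438948,  0.3328945 , -0.06469187,  1.46095121,  0.02161684,
        1.34991457, -0.08850494]), 'joint_vel': array([ 0.00146664,  0.0010194 ,  0.00099931,  0.00080753, -0.00018529,
        0.00081762,  0.0002421 ]), 'joint_torque': array([-1.23149137e-03, -6.23253036e+01,  2.36461748e-02, -3.89905572e+01,
       -6.15658960e-02,  3.99128767e-02,  1.31387437e-04]), 'ee_pos': array([ 0.2454036 , -0.57437306,  0.22173508]), 'eef_rot': array([-0.58985259,  0.39002293, -0.38912182,  0.59037297]), 'ft_force': array([-0.0762795 ,  1.13563423, -0.36313761]), 'torque': array([-0.04060753, -0.01876032,  0.029793  ]), 'width': 0.08700279972375836}
side 360.9872682237029 360.9872682237029 315.4601726387598 193.99675307411374 [[-0.8683, -0.2503, 0.4283, 0.1225], [-0.4956, 0.4009, -0.7705, 0.605], [0.0211, -0.8813, -0.4722, 0.5362], [0.0, 0.0, 0.0, 1.0]]
top 425.42256211383915 425.42256211383915 316.7063963314529 196.39887137250844 [[0.0196, -0.9772, 0.2115, 0.2605], [-0.9998, -0.0195, 0.0027, -0.1036], [0.0015, -0.2115, -0.9774, 1.3967], [0.0, 0.0, 0.0, 1.0]]
wrist 275.3095826409506 275.3095826409506 323.03011616329815 199.85935978779116 [[0.3923, -0.8871, -0.2432, 0.3115], [-0.9198, -0.3785, -0.1031, -0.5465], [-0.0006, 0.2641, -0.9645, 0.3834], [0.0, 0.0, 0.0, 1.0]]
```

View pics/top0.png

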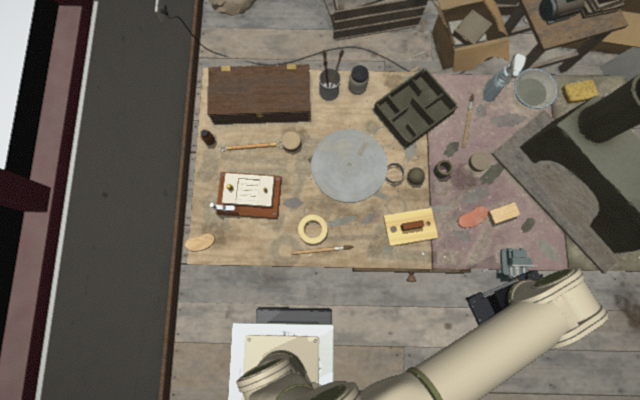

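View pics/side0.png

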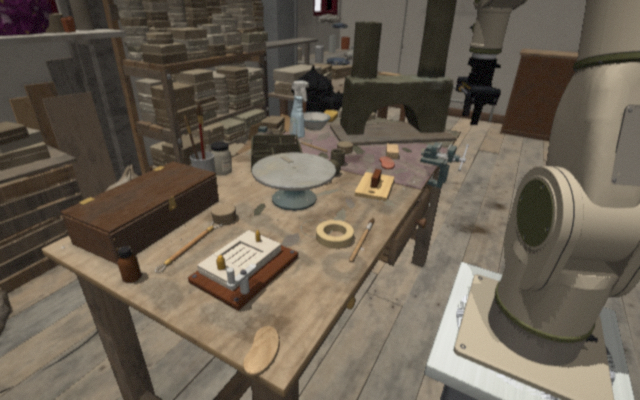

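View pics/wrist0.png

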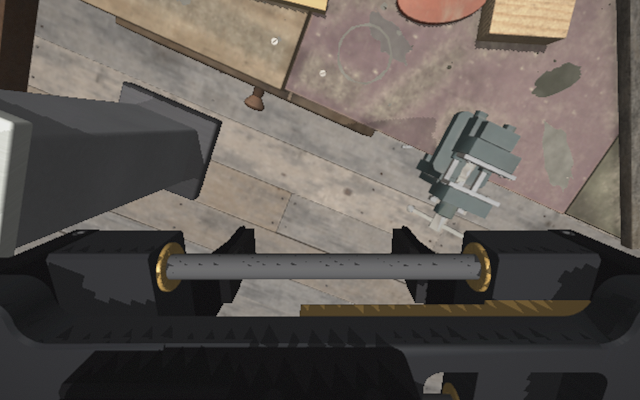

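The top view shows the cover at about (411,226) and the mould at (248,195), with the catch and its post at about (215,207). I'll enlarge both areas.

```bash
python3 - <<'E'
import cv2
a=cv2.imread("pics/top0.png")
cv2.imwrite("pics/tm.png",cv2.resize(a[165:225,200:290],None,fx=8,fy=8,interpolation=cv2.INTER_CUBIC))
cv2.imwrite("pics/tc.png",cv2.resize(a[200:250,375:445],None,fx=10,fy=10,interpolation=cv2.INTER_CUBIC))
a=cv2.imread("pics/side0.png")
cv2.imwrite("pics/sm.png",cv2.resize(a[220:310,185:305],None,fx=6,fy=6,interpolation=cv2.INTER_CUBIC))
E
```

```text
(no output)
```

View pics/tm.png

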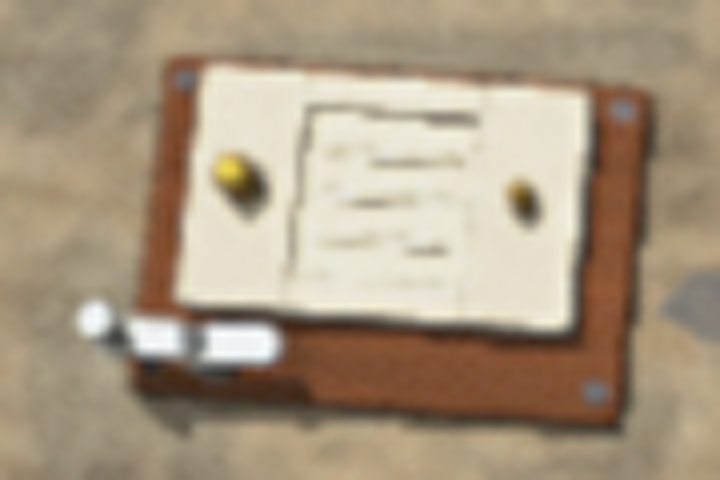

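View pics/tc.png

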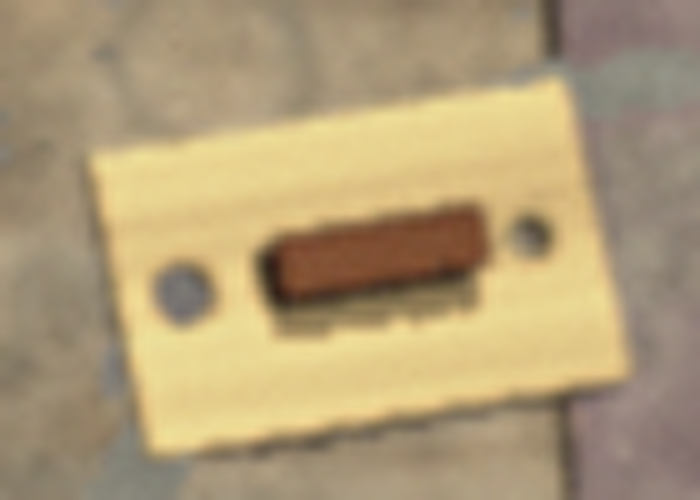

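View pics/sm.png

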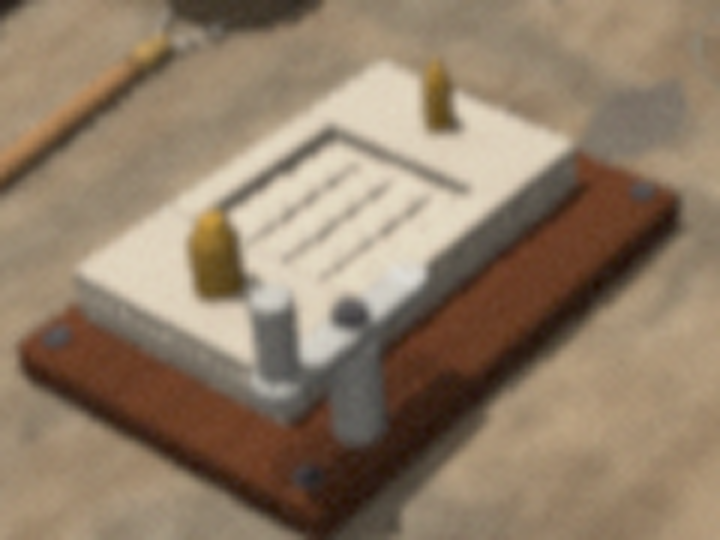

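```bash
cat > h.py <<'E'
import numpy as np,cv2
def ray(c,u,v):
    T=c["cam_to_world"];d=T[:3,:3]@np.array([(u-c["cx"])/c["fx"],(v-c["cy"])/c["fy"],1.]);return T[:3,3],d
def onz(c,u,v,z):
    o,d=ray(c,u,v);return o+d*(z-o[2])/d[2]
def proj(c,p):
    T=c["cam_to_world"];q=T[:3,:3].T@(np.array(p)-T[:3,3]);return q[0]/q[2]*c["fx"]+c["cx"],q[1]/q[2]*c["fy"]+c["cy"]
def tri(c1,p1,c2,p2):
    o1,d1=ray(c1,*p1);o2,d2=ray(c2,*p2)
    t=np.linalg.lstsq(np.c_[d1,-d2],o2-o1,rcond=None)[0]
    a=o1+t[0]*d1;b=o2+t[1]*d2;return (a+b)/2,np.linalg.norm(a-b)
def pl(c,pts,z): return np.array([onz(c,u,v,z)[:2] for u,v in pts])
E
python3 - <<'E'
from bench import *
from h import *
c=camera("top");s=camera("side")
C=lambda x,y:(375+(x+.5)/10-.5,200+(y+.5)/10-.5)
M=lambda x,y:(200+(x+.5)/8-.5,165+(y+.5)/8-.5)
S=lambda x,y:(185+(x+.5)/6-.5,220+(y+.5)/6-.5)
q=pl(c,[C(92,155),C(568,78),C(630,375),C(150,455)],.014);print("cover corners",q.round(4).tolist(),q.mean(0))
h=pl(c,[C(184,293),C(531,236)],.014);print("holes",h,h.mean(0),np.linalg.norm(h[0]-h[1]))
d=h[0]-h[1];print("yaw y axis",np.arctan2(d[1],d[0])-np.pi/2)
e=q[0]-q[1]+q[3]-q[2];print("yaw edges",np.arctan2(e[1],e[0])-np.pi/2)
hd=pl(c,[C(288,242),C(480,207),C(487,262),C(290,300)],.054);print("handle",hd.mean(0))
q=pl(c,[M(203,65),M(592,92),M(577,332),M(178,303)],.04);print("plaster",q.round(4).tolist(),q.mean(0))
e=q[0]-q[1]+q[3]-q[2];print("yaw",np.arctan2(e[1],e[0])-np.pi/2)
b=tri(c,M(234,168),s,S(212,212));k=tri(c,M(519,192),s,S(435,62));print("pins",b,k)
d=b[0]-k[0];print(np.arctan2(d[1],d[0])-np.pi/2,(b[0]+k[0])/2,np.linalg.norm(d))
p=pl(c,[M(96,318)],.0965);print("post",p)
print("posttri",tri(c,M(96,318),s,S(272,290)))
E
```

```text
cover corners [[0.5012, -0.3219], [0.5302, -0.4798], [0.432, -0.4963], [0.4029, -0.3394]] [ 0.46657003 -0.40934594]
holes [[ 0.45603601 -0.35140228]
 [ 0.4771355  -0.46564726]] [ 0.46658575 -0.40852477] 0.11617703624639349
yaw y axis 0.1826285047710603
yaw edges 0.18255463434284946
handle [ 0.46458284 -0.40890759]
plaster [[0.6281, 0.2046], [0.6198, 0.0437], [0.5191, 0.0456], [0.5278, 0.2082]] [0.57369787 0.12552483]
yaw -0.052689253740927366
pins (array([0.5772316 , 0.18223869, 0.07301704]), np.float64(0.0010312293245739376)) (array([0.57030456, 0.06814294, 0.07140896]), np.float64(0.0016096727800153613))
-0.06063807062814908 [0.57376808 0.12519081 0.072213  ] 0.11431714606801958
post [[0.51010592 0.22674561]]
posttri (array([0.50947554, 0.22594063, 0.09955334]), np.float64(0.00010152820793746135))
```

```bash
python3 - <<'E'
from bench import *
from h import *
from scipy.spatial.transform import Rotation as R
s=read_state();m=R.from_quat(s["eef_rot"]).as_matrix();print(m.round(3),s["ee_pos"],s["time"],np.arctan2(m[1,0],m[0,0]))
c=camera("top");d=camera("side")
print("tape",onz(c,313,229,.024),"wheel",tri(c,(349,165),d,(294,170)))
E
```

```text
[[ 0.393 -0.     0.92 ]
 [-0.92   0.001  0.393]
 [-0.001 -1.     0.   ]] [ 0.24549849 -0.57458416  0.22219615] 0.25 -1.166996146870008
tape [ 0.44898265 -0.08993869  0.024     ] wheel (array([ 0.64414998, -0.20056833,  0.10087592]), np.float64(0.0011124353138580575))
```

jog_arm:
  commands:
    - {"translation": [16, 12, 0], "twist": 0.1}
    - {"translation": [16, 12, 0], "twist": 0.1}
    - {"translation": [16, 12, 0], "twist": 0.1}
    - {"translation": [16, 12, 0], "twist": 0.1}
    - {"translation": [16, 12, 0], "twist": 0.1}
    - {"translation": [16, 12, 0], "twist": 0.1}
    - {"translation": [16, 12, 0], "twist": 0.1}
    - {"translation": [16, 12, 0], "twist": 0.1}
    - {"translation": [16, 12, 0], "twist": 0.1}
    - {"translation": [16, 12, 0], "twist": 0.1}
    - {"translation": [16, 12, 0], "twist": 0.1}
    - {"translation": [16, 12, 0], "twist": 0.1}
    - {"translation": [16, 12, 0], "twist": 0.1}
    - {"translation": [12, 9, 0], "twist": 0.05}
    - {"translation": [0, 0, 0], "twist": 0}
    - {"translation": [0, 0, 0], "twist": 0}
  grip: 0

```text
time: 1.95
ee_pos: [0.4651, -0.4103, 0.2225]
eef_rot: [0.704, 0.064, -0.064, -0.704]
ft_force: [-1.1, -0.7, -0.5]
width: 0.0871
```

```bash
cat >> h.py <<'E'
from scipy.spatial.transform import Rotation as R
def st(s):
    m=R.from_quat(s["eef_rot"]).as_matrix();print("t",round(s["time"],2),"p",s["ee_pos"].round(4),"yaw",round(np.arctan2(m[1,0],m[0,0]),4),"down",m[:,1].round(3),"F",s["ft_force"].round(1),"w",round(s["width"],4))
E
python3 - <<'E'
from bench import *
from h import *
st(read_state())
c=camera("wrist");cv2.imwrite("pics/w1.png",c["img"][:,:,::-1])
print(c["cam_to_world"].round(3).tolist())
E
```

```text
t 1.95 p [ 0.4651 -0.4103  0.2225] yaw 0.1807 down [-0. -0. -1.] F [-1.1 -0.7 -0.5] w 0.0871
[[0.984, 0.173, 0.048, 0.452], [0.179, -0.949, -0.261, -0.339], [0.0, 0.265, -0.964, 0.384], [0.0, 0.0, 0.0, 1.0]]
```

View pics/w1.png

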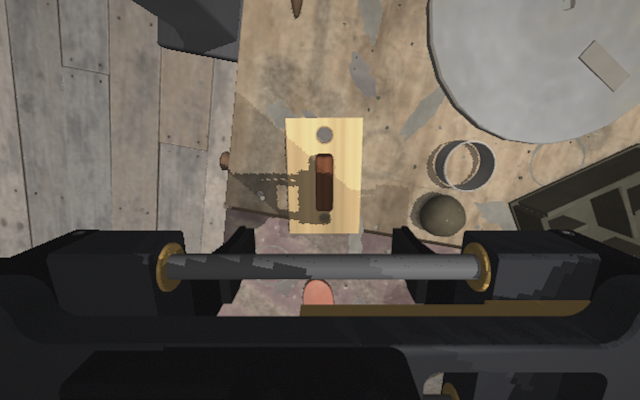

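The wrist view shows the cover square in the picture: corners at about (286,118), (362,118), (364,233), big hole (325,134), handle (325,182). I'll check this against the top-view estimate.

```bash
python3 - <<'E'
from bench import *
from h import *
c=camera("wrist")
a=cv2.imread("pics/w1.png")
cv2.imwrite("pics/w1c.png",cv2.resize(a[105:245,270:380],None,fx=4.2,fy=4.2,interpolation=cv2.INTER_CUBIC))
for p in [(325,134),(325,218)]: print(onz(c,*p,.014))
E
```

```text
[ 0.45606893 -0.35169438  0.014     ]
[ 0.47696207 -0.46585644  0.014     ]
```

View pics/w1c.png

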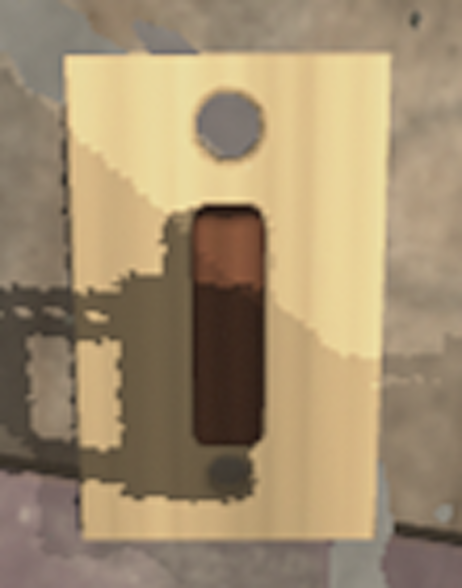

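jog_arm:
  commands:
    - {"translation": [1.5, 1.5, -20], "twist": 0.001}
    - {"translation": [0, 0, -25], "twist": 0}
    - {"translation": [0, 0, -25], "twist": 0}
    - {"translation": [0, 0, -25], "twist": 0}
    - {"translation": [0, 0, -25], "twist": 0}
    - {"translation": [0, 0, -25], "twist": 0}
    - {"translation": [0, 0, -20], "twist": 0}
    - {"translation": [0, 0, -15], "twist": 0}
    - {"translation": [0, 0, -10], "twist": 0}
    - {"translation": [0, 0, -6], "twist": 0}
    - {"translation": [0, 0, -5], "twist": 0}
    - {"translation": [0, 0, 0], "twist": 0}
    - {"translation": [0, 0, 0], "twist": 0}
    - {"translation": [0, 0, 0], "twist": 0}
  grip: 0

```text
time: 3.45
ee_pos: [0.4675, -0.4085, 0.0223]
eef_rot: [0.704, 0.065, -0.065, -0.704]
ft_force: [0.1, 0.3, 0.4]
width: 0.087
```

jog_arm:
  commands:
    - {"translation": [0, 0, 0], "twist": 0}
    - {"translation": [0, 0, 0], "twist": 0}
    - {"translation": [0, 0, 0], "twist": 0}
    - {"translation": [0, 0, 0], "twist": 0}
    - {"translation": [0, 0, 0], "twist": 0}
    - {"translation": [0, 0, 0], "twist": 0}
    - {"translation": [0, 0, 0], "twist": 0}
    - {"translation": [0, 0, 0], "twist": 0}
  grip: 1
  grip_force: 40

```text
time: 4.25
ee_pos: [0.4671, -0.4082, 0.0216]
eef_rot: [-0.704, -0.065, 0.065, 0.704]
ft_force: [0.7, -0.0, 0.2]
width: 0.031
```

Still closing (opening 31 mm).

jog_arm:
  commands:
    - {"translation": [0, 0, 0], "twist": 0}
    - {"translation": [0, 0, 0], "twist": 0}
    - {"translation": [0, 0, 0], "twist": 0}
    - {"translation": [0, 0, 0], "twist": 0}
    - {"translation": [0, 0, 0], "twist": 0}

```text
time: 4.75
ee_pos: [0.4669, -0.4083, 0.0216]
eef_rot: [-0.704, -0.065, 0.065, 0.704]
ft_force: [-2.5, 0.5, 0.1]
width: 0.0218
```

jog_arm:
  commands:
    - {"translation": [0, 0, 5], "twist": 0}
    - {"translation": [0, 0, 10], "twist": 0}
    - {"translation": [0, 0, 15], "twist": 0}
    - {"translation": [0, 0, 20], "twist": 0}
    - {"translation": [0, 0, 20], "twist": 0}
    - {"translation": [0, 0, 20], "twist": 0}
    - {"translation": [0, 0, 20], "twist": 0}
    - {"translation": [0, 0, 20], "twist": 0}
    - {"translation": [0, 0, 10], "twist": 0}
    - {"translation": [0, 0, 5], "twist": 0}
    - {"translation": [0, 0, 0], "twist": 0}
    - {"translation": [0, 0, 0], "twist": 0}

```text
time: 5.95
ee_pos: [0.4667, -0.408, 0.1657]
eef_rot: [-0.704, -0.065, 0.065, 0.704]
ft_force: [-0.5, -0.6, -2.7]
width: 0.0215
```

```bash
python3 - <<'E'
from bench import *
from h import *
st(read_state())
c=camera("wrist");cv2.imwrite("pics/w2.png",c["img"][:,:,::-1])
c=camera("side");cv2.imwrite("pics/s2.png",cv2.resize(c["img"][100:260,280:480,::-1],None,fx=4,fy=3.5))
E
```

```text
t 5.95 p [ 0.4667 -0.408   0.1657] yaw 0.184 down [-0.001  0.001 -1.   ] F [-0.5 -0.6 -2.7] w 0.0215
```

View pics/w2.png

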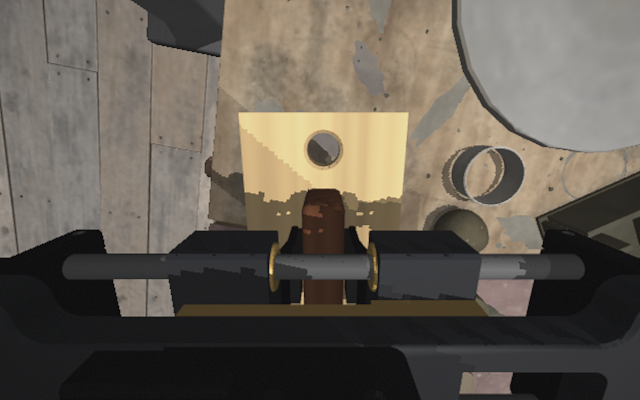

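View pics/s2.png

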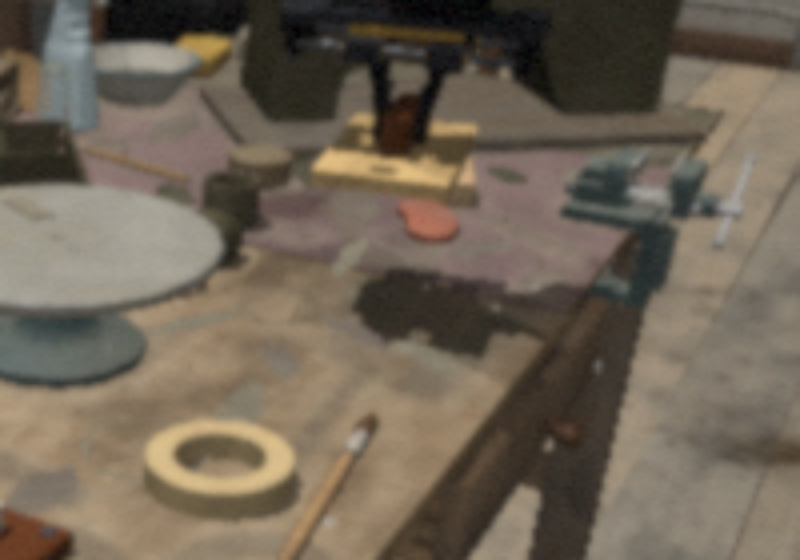

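jog_arm:
  commands:
    - {"translation": [2, 10, 2], "twist": -0.008}
    - {"translation": [4, 20, 2], "twist": -0.016}
    - {"translation": [5, 25, 2], "twist": -0.016}
    - {"translation": [6, 25, 2], "twist": -0.016}
    - {"translation": [6, 25, 2], "twist": -0.016}
    - {"translation": [6, 25, 2], "twist": -0.016}
    - {"translation": [7, 25, 0], "twist": -0.016}
    - {"translation": [7, 25, 0], "twist": -0.016}
    - {"translation": [7, 25, 0], "twist": -0.016}
    - {"translation": [7, 25, 0], "twist": -0.016}
    - {"translation": [7, 25, 0], "twist": -0.016}
    - {"translation": [7, 25, 0], "twist": -0.016}
    - {"translation": [7, 25, 0], "twist": -0.016}
    - {"translation": [7, 25, 0], "twist": -0.016}
    - {"translation": [7, 20, 0], "twist": -0.016}
    - {"translation": [7, 15, 0], "twist": -0.007}
    - {"translation": [6, 10, 0], "twist": 0}
    - {"translation": [0, 0, 0], "twist": 0}
    - {"translation": [0, 0, 0], "twist": 0}
    - {"translation": [0, 0, 0], "twist": 0}

```text
time: 8.05
ee_pos: [0.5718, -0.0345, 0.1785]
eef_rot: [0.707, -0.02, 0.02, -0.707]
ft_force: [0.1, 0.1, -3.2]
width: 0.0216
```

```bash
python3 - <<'E'
from bench import *
from h import *
st(read_state())
c=camera("wrist");cv2.imwrite("pics/w3.png",c["img"][:,:,::-1])
E
```

```text
t 8.05 p [ 0.5718 -0.0345  0.1785] yaw -0.0564 down [-0.    -0.001 -1.   ] F [ 0.1  0.1 -3.2] w 0.0216
```

View pics/w3.png

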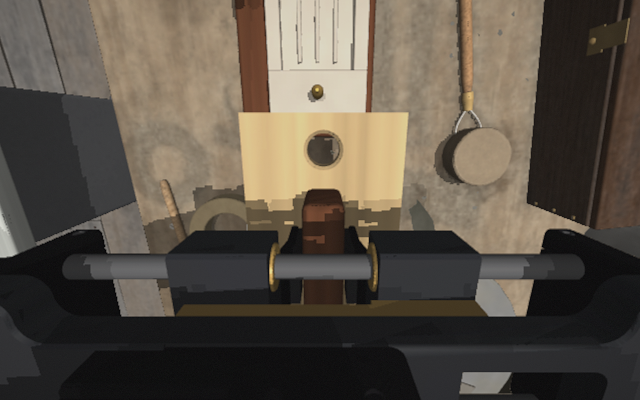

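```bash
python3 - <<'E'
from bench import *
from h import *
a=cv2.imread("pics/w3.png")
cv2.imwrite("pics/w3c.png",cv2.resize(a[0:175,235:415],None,fx=4,fy=3.4,interpolation=cv2.INTER_CUBIC)[:595])
c=camera("wrist")
print(onz(c,317.5,89,.07),onz(c,317.5,97,.04))
e=pl(c,[(269.5,110),(371.5,110),(265.5,2),(369,2)],.04);print(e,(e[0]+e[1])/2)
zt=.1785-.0216+.014
q=pl(c,[(238,112.5),(408,112.5)],zt);print("plate edge",q,np.linalg.norm(q[0]-q[1]),q.mean(0));print("hole",onz(c,323.5,150,zt))
y=-0.0564;print("expected hole",np.array([.5718,-.0345])+.058*np.array([-np.sin(y),np.cos(y)]))
E
```

```text
[0.57228651 0.06870463 0.07      ] [0.57145886 0.06453071 0.04      ]
[[0.52096935 0.05472282]
 [0.62658452 0.04867082]
 [0.52774776 0.1514757 ]
 [0.62525554 0.14590521]] [0.57377694 0.05169682]
plate edge [[0.52615224 0.04687617]
 [0.62560901 0.04117663]] 0.09961995154962926 [0.57588063 0.0440264 ]
hole [0.57493258 0.02233508 0.1709    ]
expected hole [0.57506947 0.02340778]
```

View pics/w3c.png

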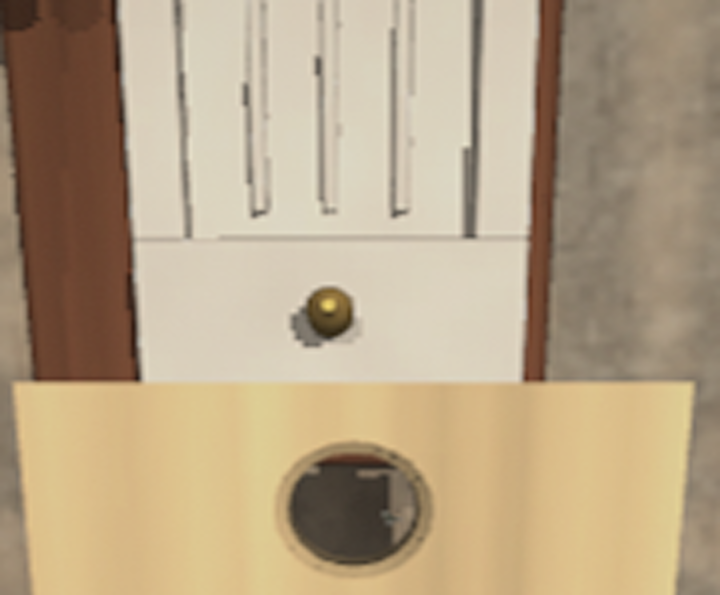

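```bash
python3 - <<'E'
from bench import *
from h import *
c=camera("wrist")
e=pl(c,[(270.5,110),(365.7,110),(264.6,1),(368.2,1)],.04)
a=(e[0]+e[1])/2;b=(e[2]+e[3])/2;print(np.linalg.norm(e[0]-e[1]),np.linalg.norm(e[2]-e[3]),a,b)
for i,j in((0,2),(1,3)):
    d=e[j]-e[i];print(np.arctan2(d[1],d[0])-np.pi/2)
# mid x at mould frame, yaw -.057
d=b-a;print(a+d/d[1]*(.1253-a[1]), onz(c,317.5,89.7,.07))
E
```

```text
0.09875302342232982 0.09770003634003252 [0.57134834 0.0519882 ] [0.57580119 0.14972174]
-0.05091039936744535
-0.04015075170966487
[0.57468851 0.1253    ] [0.57230027 0.06825716 0.07      ]
```

jog_arm:
  commands:
    - {"translation": [1, 15, 0], "twist": 0}
    - {"translation": [1, 25, 0], "twist": 0}
    - {"translation": [0.9, 25, 0], "twist": 0}
    - {"translation": [0, 25, 0], "twist": 0}
    - {"translation": [0, 25, 0], "twist": 0}
    - {"translation": [0, 20, 0], "twist": 0}
    - {"translation": [0, 15, 0], "twist": 0}
    - {"translation": [0, 10.2, 0], "twist": 0}
    - {"translation": [0, 0, -10], "twist": 0}
    - {"translation": [0, 0, -15], "twist": 0}
    - {"translation": [0, 0, -15], "twist": 0}
    - {"translation": [0, 0, -15], "twist": 0}
    - {"translation": [0, 0, -10], "twist": 0}
    - {"translation": [0, 0, -5], "twist": 0}
    - {"translation": [0, 0, 0], "twist": 0}
    - {"translation": [0, 0, 0], "twist": 0}
    - {"translation": [0, 0, 0], "twist": 0}

```text
time: 9.9
ee_pos: [0.5754, 0.1271, 0.1093]
eef_rot: [-0.707, 0.019, -0.02, 0.707]
ft_force: [-0.2, 0.2, -3.8]
width: 0.0215
```

```bash
python3 - <<'E'
from bench import *
from h import *
st(read_state())
c=camera("wrist");a=c["img"][:,:,::-1];cv2.imwrite("pics/w4.png",a)
cv2.imwrite("pics/w4c.png",cv2.resize(a[100:190,260:390],None,fx=6,fy=6,interpolation=cv2.INTER_CUBIC))
c=camera("side");a=c["img"][:,:,::-1];cv2.imwrite("pics/s4.png",a)
cv2.imwrite("pics/s4c.png",cv2.resize(a[170:310,165:325],None,fx=5,fy=4.2,interpolation=cv2.INTER_CUBIC))
E
```

```text
t 9.9 p [0.5754 0.1271 0.1093] yaw -0.055 down [ 0.001  0.    -1.   ] F [-0.2  0.2 -3.8] w 0.0215
```

View pics/w4.png

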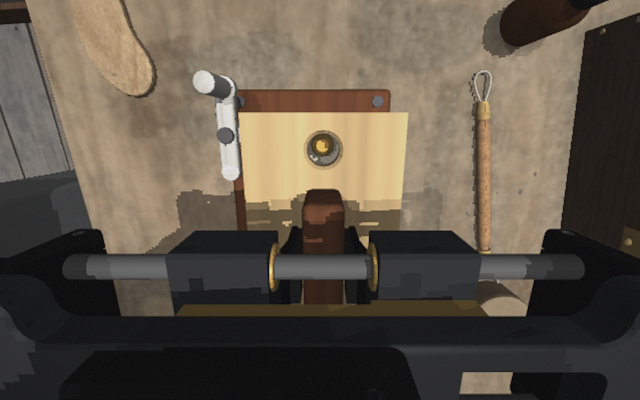

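View pics/w4c.png

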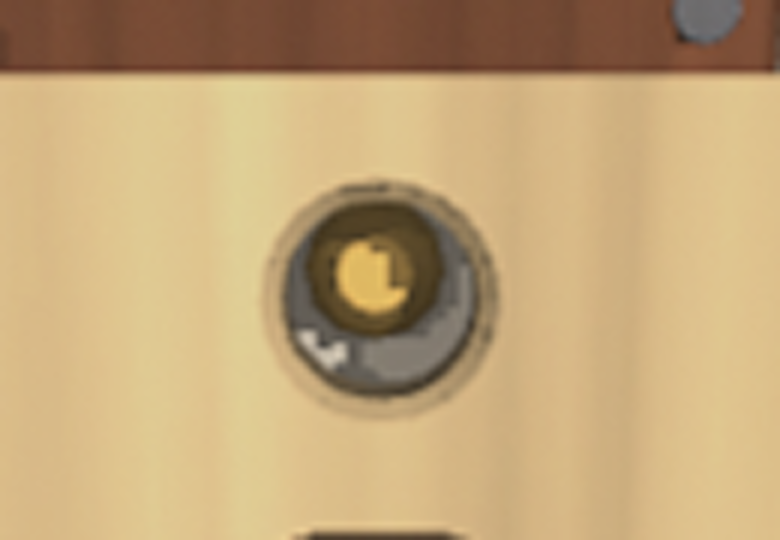

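View pics/s4c.png

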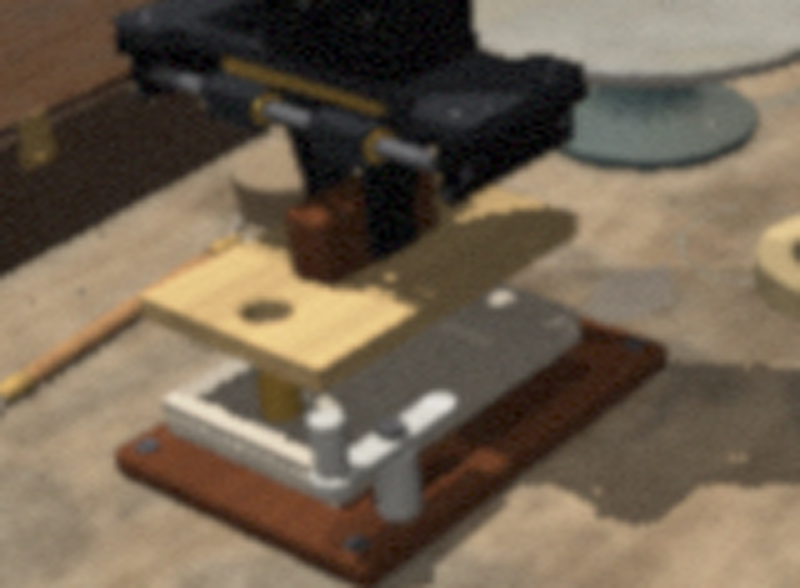

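```bash
python3 - <<'E'
from bench import *
from h import *
c=camera("wrist");s=read_state();st(s);p=s["ee_pos"]
K=lambda x,y:(260+(x+.5)/6-.5,100+(y+.5)/6-.5)
zt=p[2]-.0216+.014
h=onz(c,*K(381,298),zt);print("hole",h,"exp",p[:2]+.058*np.array([np.sin(.055),np.cos(.055)]))
t=onz(c,*K(374,268),.068);print("pin",t,"shift",(t-h)[:2])
q=pl(c,[(238,112.5),(408.5,112.5)],zt);print(q.mean(0), np.linalg.norm(q[0]-q[1]))
print("post",onz(c,208,82,.0965),"pivot",onz(c,225,135,.0645))
E
```

```text
t 10.05 p [0.5753 0.127  0.1091] yaw -0.055 down [ 0.001  0.    -1.   ] F [ 0.7  0.3 -3.4] w 0.0217
hole [0.57815081 0.18430574 0.10148036] exp [0.57845997 0.18494729]
pin [0.57741178 0.18502916 0.068     ] shift [-0.00073903  0.00072342]
[0.57945851 0.20554397] 0.10000125594611538
post [0.51286343 0.22655238 0.0965    ] pivot [0.50720058 0.19535061 0.0645    ]
```

jog_arm:
  commands:
    - {"translation": [-0.5, 0.3, -3], "twist": 0.005}
    - {"translation": [0, 0, -5], "twist": 0}
    - {"translation": [0, 0, -5], "twist": 0}
    - {"translation": [0, 0, -4], "twist": 0}
    - {"translation": [0, 0, -3], "twist": 0}
    - {"translation": [0, 0, -3], "twist": 0}
    - {"translation": [0, 0, -2], "twist": 0}
    - {"translation": [0, 0, 0], "twist": 0}
    - {"translation": [0, 0, 0], "twist": 0}

```text
time: 10.95
ee_pos: [0.5745, 0.1273, 0.0836]
eef_rot: [-0.707, 0.018, -0.018, 0.707]
ft_force: [0.9, -0.2, -3.9]
width: 0.0214
```

```bash
python3 - <<'E'
from bench import *
from h import *
s=read_state();st(s);print(s["torque"].round(2))
c=camera("wrist");a=c["img"][:,:,::-1]
cv2.imwrite("pics/w5c.png",cv2.resize(a[100:190,260:390],None,fx=6,fy=6,interpolation=cv2.INTER_CUBIC))
E
```

```text
t 10.95 p [0.5745 0.1273 0.0836] yaw -0.05 down [ 0.  0. -1.] F [ 0.9 -0.2 -3.9] w 0.0214
[-0.   -0.05 -0.  ]
```

View pics/w5c.png

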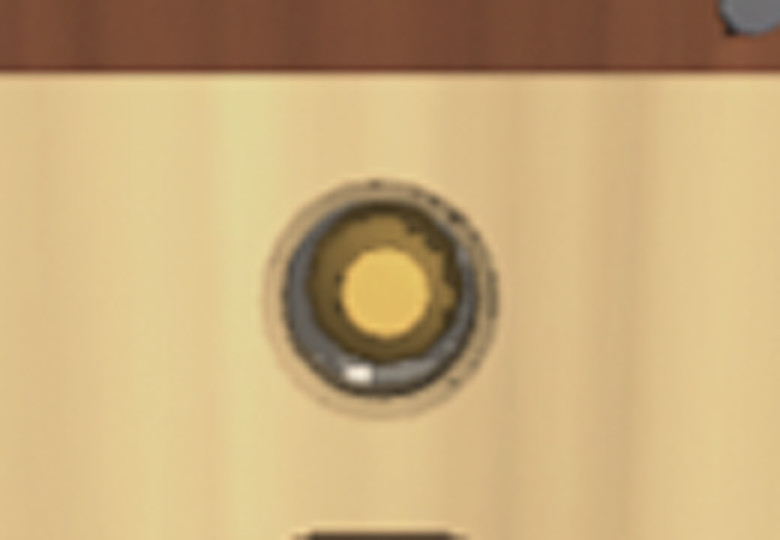

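```bash
python3 - <<'E'
from bench import *
from h import *
c=camera("wrist");s=read_state();p=s["ee_pos"]
K=lambda x,y:(260+(x+.5)/6-.5,100+(y+.5)/6-.5)
h=onz(c,*K(381,298),p[2]-.0216+.014);t=onz(c,*K(386,293),.07);print((t-h)[:2],p)
E
```

```text
[ 5.29681243e-04 -4.29508425e-05] [0.57462942 0.12731454 0.08376404]
```

jog_arm:
  commands:
    - {"translation": [0.3, 0, -2], "twist": -0.003}
    - {"translation": [0, 0, -2], "twist": 0}
    - {"translation": [0, 0, -2], "twist": 0}
    - {"translation": [0, 0, -2], "twist": 0}
    - {"translation": [0, 0, -2], "twist": 0}
    - {"translation": [0, 0, 0], "twist": 0}
    - {"translation": [0, 0, 0], "twist": 0}

```text
time: 11.75
ee_pos: [0.5748, 0.1273, 0.0735]
eef_rot: [-0.707, 0.019, -0.019, 0.707]
ft_force: [0.1, -0.2, -3.4]
width: 0.0215
```

jog_arm:
  commands:
    - {"translation": [0, 0, -2], "twist": 0}
    - {"translation": [0, 0, -2], "twist": 0}
    - {"translation": [0, 0, -2], "twist": 0}
    - {"translation": [0, 0, -2], "twist": 0}
    - {"translation": [0, 0, -1.5], "twist": 0}
    - {"translation": [0, 0, -1], "twist": 0}
    - {"translation": [0, 0, 0], "twist": 0}
    - {"translation": [0, 0, 0], "twist": 0}

```text
time: 12.55
ee_pos: [0.5748, 0.1273, 0.0631]
eef_rot: [-0.707, 0.019, -0.019, 0.707]
ft_force: [0.5, 0.0, -2.8]
width: 0.0219
```

jog_arm:
  commands:
    - {"translation": [0, 0, -0.5], "twist": 0}
    - {"translation": [0, 0, -0.5], "twist": 0}
    - {"translation": [0, 0, -0.5], "twist": 0}
    - {"translation": [0, 0, 0], "twist": 0}
    - {"translation": [0, 0, 0], "twist": 0}

```text
time: 13.05
ee_pos: [0.5748, 0.1272, 0.0616]
eef_rot: [-0.707, 0.019, -0.019, 0.707]
ft_force: [0.5, -0.3, -2.7]
width: 0.0215
```

```bash
python3 - <<'E'
from bench import *
from h import *
s=read_state();st(s);print(s["torque"].round(2))
c=camera("wrist");a=c["img"][:,:,::-1]
cv2.imwrite("pics/w6.png",a)
c=camera("side");a=c["img"][:,:,::-1]
cv2.imwrite("pics/s6c.png",cv2.resize(a[190:310,185:325],None,fx=5,fy=5,interpolation=cv2.INTER_CUBIC))
E
```

```text
t 13.05 p [0.5748 0.1272 0.0616] yaw -0.053 down [ 0.  0. -1.] F [ 0.5 -0.3 -2.7] w 0.0215
[-0.03 -0.11  0.05]
```

View pics/w6.png

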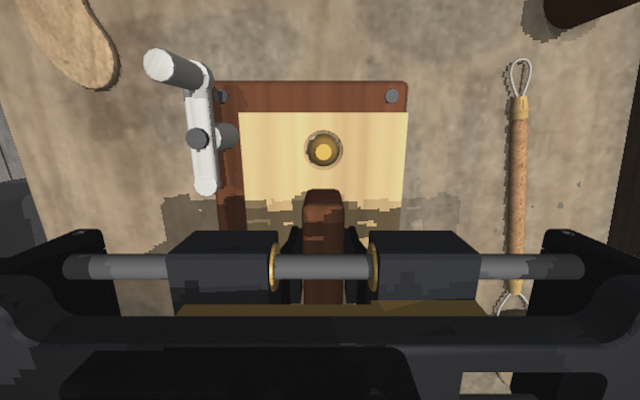

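View pics/s6c.png

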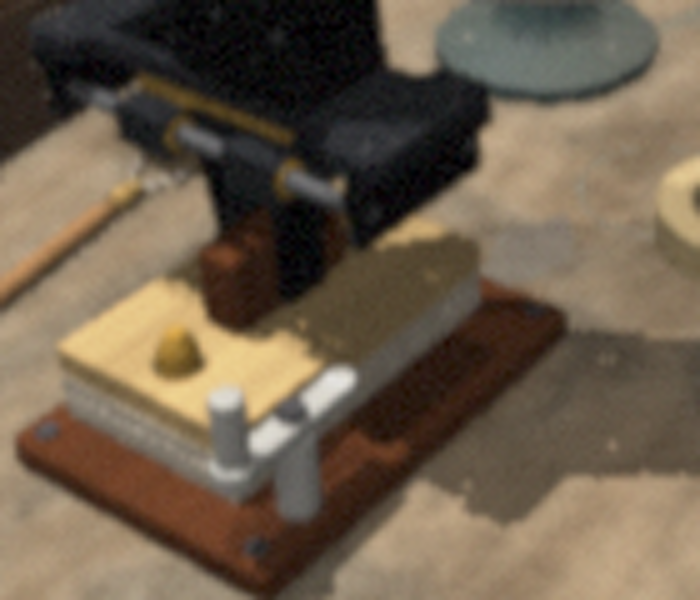

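jog_arm:
  commands:
    - {"translation": [0, 0, -0.5], "twist": 0}
    - {"translation": [0, 0, -0.5], "twist": 0}
    - {"translation": [0, 0, 0], "twist": 0}
    - {"translation": [0, 0, 0], "twist": 0}

```text
time: 13.55
ee_pos: [0.5748, 0.1273, 0.0615]
eef_rot: [0.707, -0.019, 0.019, -0.707]
ft_force: [-4.6, -1.5, 8.1]
width: 0.022
```

jog_arm:
  commands:
    - {"translation": [0, 0, 0.5], "twist": 0}
    - {"translation": [0, 0, 0], "twist": 0}
    - {"translation": [0, 0, 0], "twist": 0}
    - {"translation": [0, 0, 0], "twist": 0}
    - {"translation": [0, 0, 0], "twist": 0}
    - {"translation": [0, 0, 0], "twist": 0}
  grip: 0.45

```text
time: 14.15
ee_pos: [0.5748, 0.1273, 0.061]
eef_rot: [-0.707, 0.019, -0.019, 0.707]
ft_force: [-0.4, 0.2, 0.2]
width: 0.0472
```

jog_arm:
  commands:
    - {"translation": [0, 0, 5], "twist": 0}
    - {"translation": [0, 0, 10], "twist": 0}
    - {"translation": [0, 0, 15], "twist": 0}
    - {"translation": [0, 0, 20], "twist": 0}
    - {"translation": [0, 0, 20], "twist": 0}
    - {"translation": [0, 0, 20], "twist": 0}
    - {"translation": [0, 0, 15], "twist": 0}
    - {"translation": [0, 0, 10], "twist": 0}
    - {"translation": [0, 0, 0], "twist": 0}
    - {"translation": [0, 0, 0], "twist": 0}

```text
time: 15.15
ee_pos: [0.5746, 0.1271, 0.1757]
eef_rot: [0.707, -0.019, 0.019, -0.707]
ft_force: [-0.3, 0.0, -0.7]
width: 0.0479
```

```bash
python3 - <<'E'
from bench import *
from h import *
s=read_state();st(s)
c=camera("wrist");a=c["img"][:,:,::-1]
cv2.imwrite("pics/w7.png",a)
c=camera("side");a=c["img"][:,:,::-1]
cv2.imwrite("pics/s7c.png",cv2.resize(a[190:310,185:325],None,fx=5,fy=5,interpolation=cv2.INTER_CUBIC))
E
```

```text
t 15.15 p [0.5746 0.1271 0.1757] yaw -0.0531 down [-0. -0. -1.] F [-0.3  0.  -0.7] w 0.0479
```

View pics/w7.png

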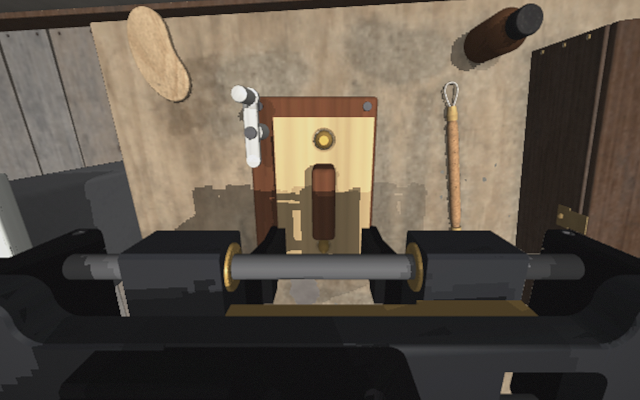

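View pics/s7c.png

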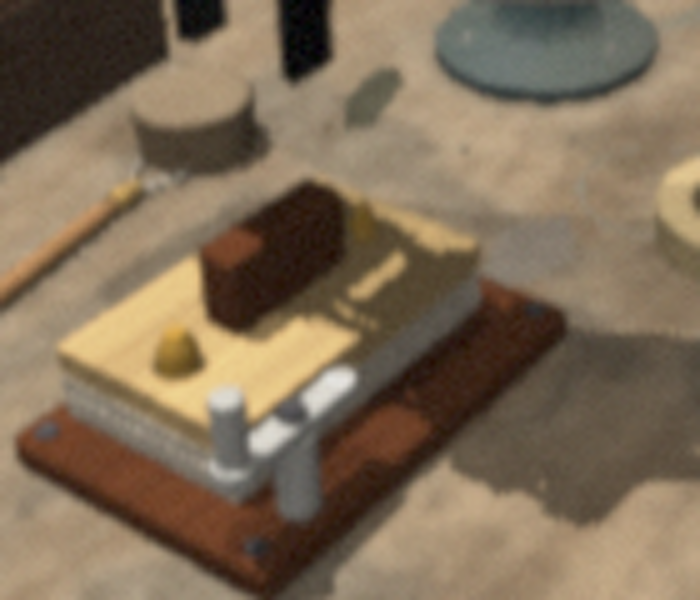

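Cover home, both pins showing through it (side view crop at (178,352) and (362,222)); catch still open. Next: shut the fingers and move to the +x side of the post.

jog_arm:
  commands:
    - {"translation": [-3, 10, 0], "twist": 0}
    - {"translation": [-6, 20, 0], "twist": 0}
    - {"translation": [-6, 20, 0], "twist": 0}
    - {"translation": [-6, 20, 0], "twist": 0}
    - {"translation": [-6, 19, 0], "twist": 0}
    - {"translation": [-5, 10, 0], "twist": 0}
    - {"translation": [0, 0, -5], "twist": 0}
    - {"translation": [0, 0, -10], "twist": 0}
    - {"translation": [0, 0, -5], "twist": 0}
    - {"translation": [0, 0, 0], "twist": 0}
    - {"translation": [0, 0, 0], "twist": 0}
    - {"translation": [0, 0, 0], "twist": 0}
  grip: 1

```text
time: 16.45
ee_pos: [0.5431, 0.226, 0.1563]
eef_rot: [-0.707, 0.019, -0.019, 0.707]
ft_force: [-0.8, 0.2, 0.6]
width: 0.0005
```

```bash
python3 - <<'E'
from bench import *
from h import *
s=read_state();st(s)
c=camera("wrist");a=c["img"][:,:,::-1]
cv2.imwrite("pics/w8.png",a)
c=camera("side");a=c["img"][:,:,::-1]
cv2.imwrite("pics/s8c.png",cv2.resize(a[170:310,165:325],None,fx=5,fy=4.2,interpolation=cv2.INTER_CUBIC))
E
```

```text
t 16.45 p [0.5431 0.226  0.1563] yaw -0.0535 down [ 0.  0. -1.] F [-0.8  0.2  0.6] w 0.0005
```

View pics/w8.png

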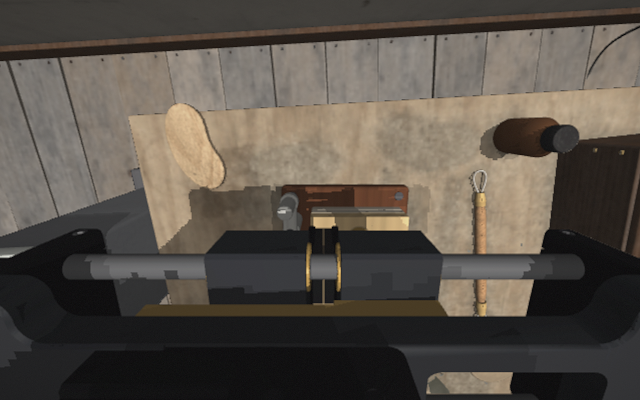

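View pics/s8c.png

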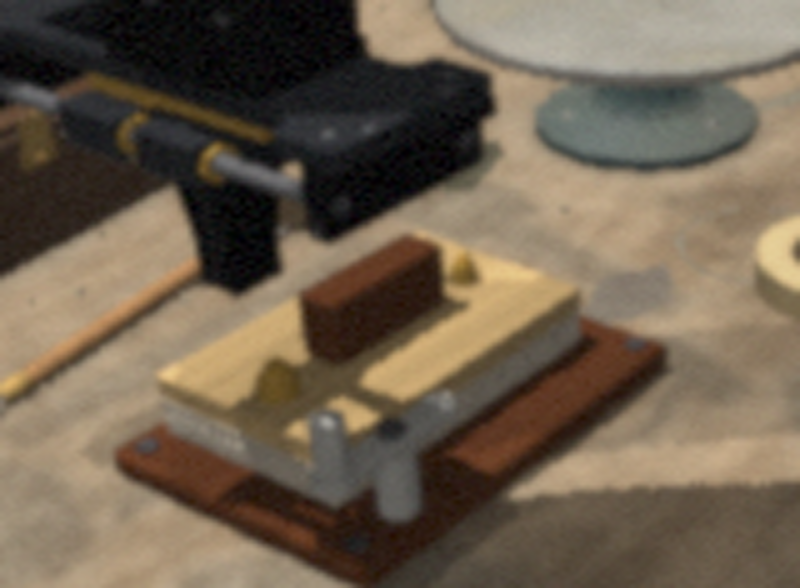

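jog_arm:
  commands:
    - {"translation": [0, 0, -10], "twist": 0}
    - {"translation": [0, 0, -20], "twist": 0}
    - {"translation": [0, 0, -20], "twist": 0}
    - {"translation": [0, 0, -15], "twist": 0}
    - {"translation": [0, 0, -10], "twist": 0}
    - {"translation": [0, 0, -5], "twist": 0}
    - {"translation": [0, 0, -4], "twist": 0}
    - {"translation": [0, 0, 0], "twist": 0}
    - {"translation": [0, 0, 0], "twist": 0}

```text
time: 17.45
ee_pos: [0.5431, 0.2264, 0.0726]
eef_rot: [-0.707, 0.018, -0.019, 0.707]
ft_force: [0.1, -0.7, -0.9]
width: 0.0004
```

```bash
python3 - <<'E'
from bench import *
from h import *
s=read_state();st(s)
for n in ("side","top"):
    c=camera(n);a=c["img"][:,:,::-1]
    r=a[170:310,165:325] if n=="side" else a[150:240,180:300]
    cv2.imwrite(f"pics/{n}9c.png",cv2.resize(r,None,fx=5 if n=="side" else 6,fy=4.2 if n=="side" else 6,interpolation=cv2.INTER_CUBIC))
# path
y=-.053;ex=np.array([np.cos(y),np.sin(y)]);ey=np.array([-np.sin(y),np.cos(y)]);pv=np.array([.5748,.127])-.07*ex+.065*ey;print("pivot",pv)
for d in (22,):
  for f in (0,.1,.2,.35,.5,.65,.8,.95,1.1,1.25,1.4,1.5,1.57):
    q=pv+1e-3*(32*(-np.sin(f)*ex+np.cos(f)*ey)+d*(np.cos(f)*ex+np.sin(f)*ey));print(d,f,(q*1000).round(1))
E
```

```text
t 17.45 p [0.5431 0.2264 0.0726] yaw -0.053 down [ 0.001  0.    -1.   ] F [ 0.1 -0.7 -0.9] w 0.0004
pivot [0.50834168 0.19561699]
22 0 [532.  226.4]
22 0.1 [528.8 228.6]
22 0.2 [525.4 230.5]
22 0.35 [520.  232.7]
22 0.5 [514.3 234. ]
22 0.65 [508.5 234.4]
22 0.8 [502.7 234. ]
22 0.95 [497.1 232.8]
22 1.1 [491.6 230.7]
22 1.25 [486.6 227.8]
22 1.4 [482.  224.2]
22 1.5 [479.3 221.4]
22 1.57 [477.6 219.3]
```

View pics/side9c.png

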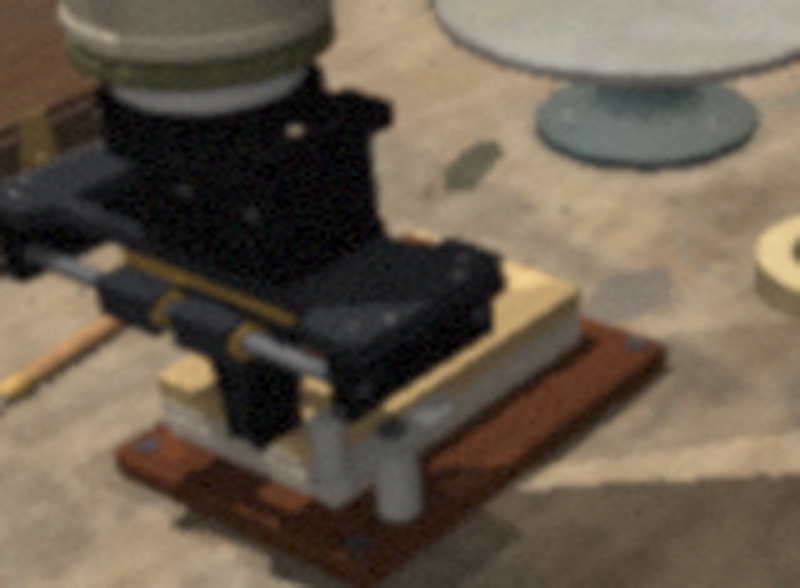

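View pics/top9c.png

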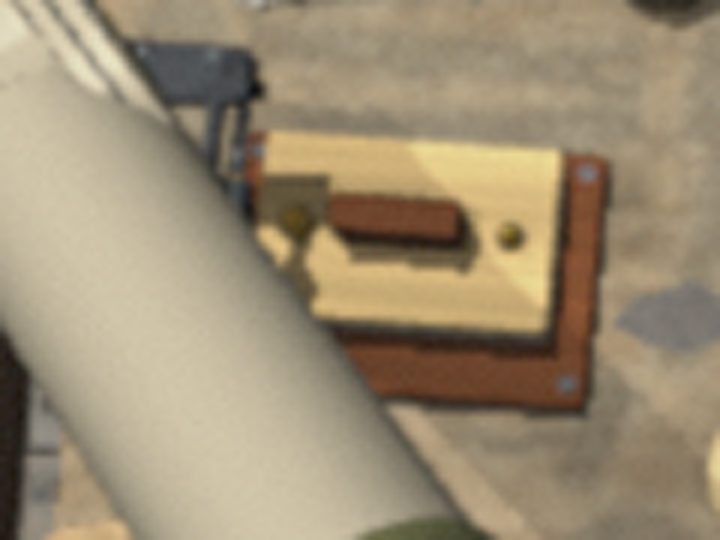

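jog_arm:
  commands:
    - {"translation": [-6, 0, 0], "twist": 0}
    - {"translation": [-5, 0, 0], "twist": 0}
    - {"translation": [-3.2, 2.2, 0], "twist": 0.1}
    - {"translation": [-3.4, 1.9, 0], "twist": 0.1}
    - {"translation": [-2.7, 1.2, 0], "twist": 0.075}
    - {"translation": [-2.7, 1.0, 0], "twist": 0.075}
    - {"translation": [-2.8, 0.7, 0], "twist": 0.075}
    - {"translation": [-2.9, 0.6, 0], "twist": 0.075}
    - {"translation": [-2.9, 0.3, 0], "twist": 0.075}
    - {"translation": [-2.9, 0.1, 0], "twist": 0.075}
    - {"translation": [0, 0, 0], "twist": 0}
    - {"translation": [0, 0, 0], "twist": 0}

```text
time: 18.75
ee_pos: [0.5081, 0.2342, 0.0722]
eef_rot: [0.676, 0.207, -0.207, -0.676]
ft_force: [-0.4, 1.1, 0.2]
width: 0.0001
```

```bash
python3 - <<'E'
from bench import *
from h import *
s=read_state();st(s)
c=camera("side");a=c["img"][:,:,::-1]
cv2.imwrite("pics/side10c.png",cv2.resize(a[170:310,165:325],None,fx=5,fy=4.2,interpolation=cv2.INTER_CUBIC))
E
```

```text
t 18.75 p [0.5081 0.2342 0.0722] yaw 0.5949 down [ 0. -0. -1.] F [-0.4  1.1  0.2] w 0.0001
```

View pics/side10c.png

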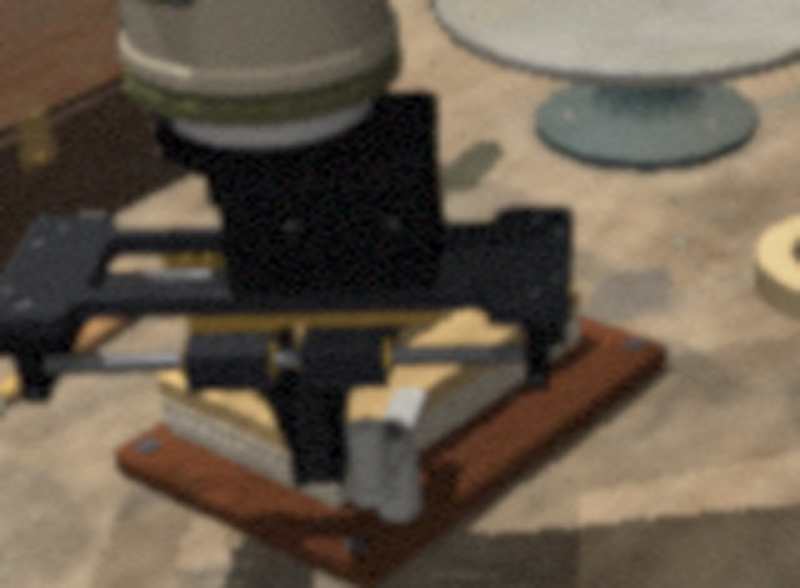

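The catch is turning with the fingers. I'll continue round the arc to the stop.

jog_arm:
  commands:
    - {"translation": [-2.9, -0.1, 0], "twist": 0.075}
    - {"translation": [-2.9, -0.3, 0], "twist": 0.075}
    - {"translation": [-2.8, -0.5, 0], "twist": 0.075}
    - {"translation": [-2.8, -0.7, 0], "twist": 0.075}
    - {"translation": [-2.8, -0.9, 0], "twist": 0.075}
    - {"translation": [-2.7, -1.2, 0], "twist": 0.075}
    - {"translation": [-2.5, -1.4, 0], "twist": 0.075}
    - {"translation": [-2.5, -1.5, 0], "twist": 0.075}
    - {"translation": [-2.4, -1.7, 0], "twist": 0.075}
    - {"translation": [-2.2, -1.9, 0], "twist": 0.075}
    - {"translation": [-1.5, -1.5, 0], "twist": 0.05}
    - {"translation": [-1.2, -1.3, 0], "twist": 0.05}
    - {"translation": [0, 0, 0], "twist": 0}
    - {"translation": [0, 0, 0], "twist": 0}

```text
time: 20.2
ee_pos: [0.4791, 0.2214, 0.0721]
eef_rot: [-0.53, -0.468, 0.467, 0.531]
ft_force: [0.1, -0.1, -0.2]
width: 0.0003
```

```bash
python3 - <<'E'
from bench import *
from h import *
s=read_state();st(s)
c=camera("side");a=c["img"][:,:,::-1]
cv2.imwrite("pics/side11c.png",cv2.resize(a[170:310,165:325],None,fx=5,fy=4.2,interpolation=cv2.INTER_CUBIC))
E
```

```text
t 20.2 p [0.4791 0.2214 0.0721] yaw 1.4447 down [ 0.  0. -1.] F [ 0.1 -0.1 -0.2] w 0.0003
```

View pics/side11c.png

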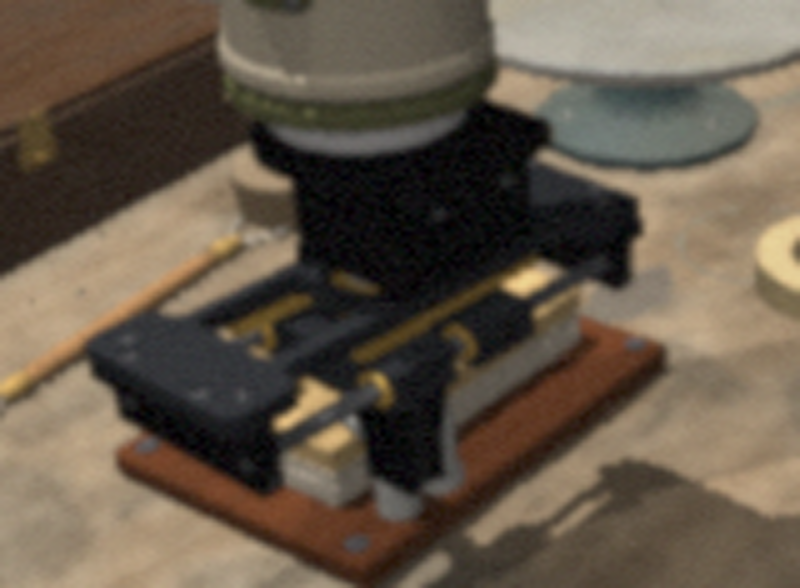

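Closed nearly to the stop. I'll push on in 1 mm steps along -y until the force rises.

jog_arm:
  commands:
    - {"translation": [-0.5, -1, 0], "twist": 0.03}
    - {"translation": [-0.5, -1, 0], "twist": 0.03}
    - {"translation": [0, -1, 0], "twist": 0}
    - {"translation": [0, 0, 0], "twist": 0}

```text
time: 20.65
ee_pos: [0.4778, 0.2183, 0.072]
eef_rot: [-0.516, -0.484, 0.484, 0.516]
ft_force: [-1.9, 2.1, 0.6]
width: 0.0003
```

jog_arm:
  commands:
    - {"translation": [0, -1, 0], "twist": 0}
    - {"translation": [0, -1, 0], "twist": 0}
    - {"translation": [0, 0, 0], "twist": 0}

```text
time: 20.95
ee_pos: [0.4781, 0.216, 0.072]
eef_rot: [-0.516, -0.484, 0.484, 0.516]
ft_force: [-1.3, 1.4, -0.0]
width: 0.0003
```

jog_arm:
  commands:
    - {"translation": [0, -1, 0], "twist": 0}
    - {"translation": [0, -1, 0], "twist": 0}
    - {"translation": [0, 0, 0], "twist": 0}

```text
time: 21.25
ee_pos: [0.4782, 0.214, 0.0721]
eef_rot: [0.516, 0.484, -0.484, -0.516]
ft_force: [-1.6, 0.8, 0.1]
width: 0.0006
```

jog_arm:
  commands:
    - {"translation": [0, -1, 0], "twist": 0}
    - {"translation": [0, -1, 0], "twist": 0}
    - {"translation": [0, 0, 0], "twist": 0}

```text
time: 21.55
ee_pos: [0.478, 0.2135, 0.0723]
eef_rot: [-0.515, -0.485, 0.483, 0.516]
ft_force: [-1.3, 7.3, -2.0]
width: 0.0008
```

Force rose to 7 N with travel stopped, so the catch is at its stop. Now back off and lift.

jog_arm:
  commands:
    - {"translation": [0, 4, 0], "twist": 0}
    - {"translation": [0, 6, 0], "twist": 0}
    - {"translation": [0, 8, 0], "twist": 0}
    - {"translation": [0, 0, 10], "twist": 0}
    - {"translation": [0, 0, 20], "twist": 0}
    - {"translation": [0, 0, 25], "twist": 0}
    - {"translation": [0, 0, 25], "twist": 0}
    - {"translation": [-10, -20, 25], "twist": -0.1}
    - {"translation": [-15, -30, 20], "twist": -0.1}
    - {"translation": [-15, -30, 15], "twist": -0.1}
    - {"translation": [-15, -30, 0], "twist": -0.1}
    - {"translation": [-15, -30, 0], "twist": -0.1}
    - {"translation": [-15, -30, 0], "twist": -0.1}
    - {"translation": [-10, -30, 0], "twist": -0.1}
    - {"translation": [0, -20, 0], "twist": 0}
    - {"translation": [0, 0, 0], "twist": 0}
    - {"translation": [0, 0, 0], "twist": 0}

```text
time: 23.25
ee_pos: [0.3832, 0.0108, 0.2125]
eef_rot: [0.65, 0.278, -0.278, -0.65]
ft_force: [-0.5, 0.9, 0.1]
width: 0.0004
```

```bash
python3 - <<'E'
from bench import *
from h import *
s=read_state();st(s)
for n in ("side","top"):
    c=camera(n);a=c["img"][:,:,::-1]
    cv2.imwrite(f"pics/{n}12.png",a)
    r=a[170:310,165:325] if n=="side" else a[150:240,180:300]
    cv2.imwrite(f"pics/{n}12c.png",cv2.resize(r,None,fx=5 if n=="side" else 6,fy=4.2 if n=="side" else 6,interpolation=cv2.INTER_CUBIC))
E
```

```text
t 23.25 p [0.3832 0.0108 0.2125] yaw 0.8074 down [ 0.001 -0.    -1.   ] F [-0.5  0.9  0.1] w 0.0004
```

View pics/side12c.png

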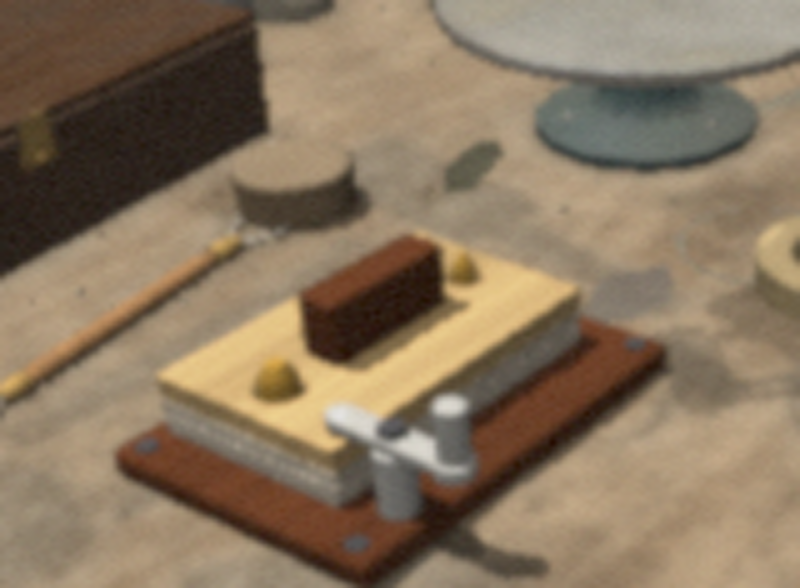

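View pics/top12c.png

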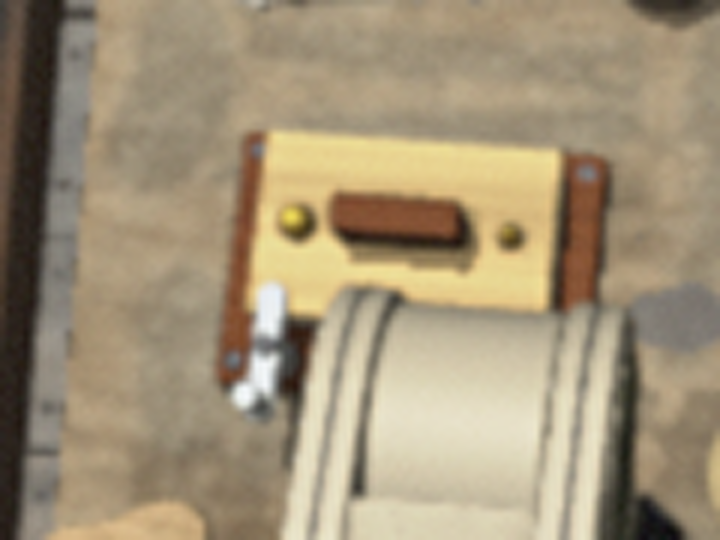

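View pics/top12.png

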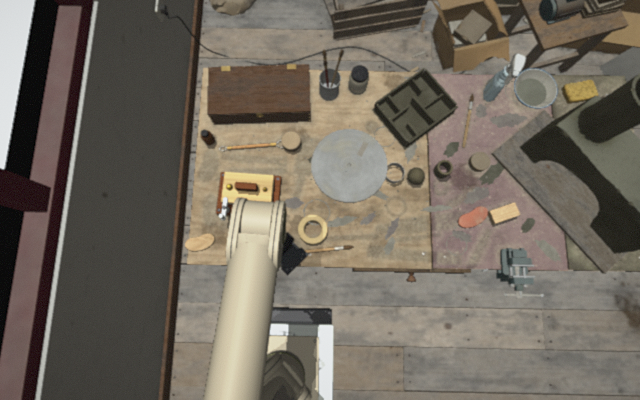

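```bash
python3 - <<'E'
from bench import *
from h import *
c=camera("top");K=lambda x,y:(180+(x+.5)/6-.5,150+(y+.5)/6-.5)
a=onz(c,*K(271,290),.0645);b=onz(c,*K(267,345),.0645);d=a-b;print("toe yaw",np.arctan2(d[1],d[0]))
h=pl(c,[K(334,193),K(462,200),K(461,238),K(337,230)],.094);print("handle",h.mean(0));st(read_state())
close_job()
E
```

```text
toe yaw -0.005788684018440629
handle [0.57320531 0.12333132]
t 23.4 p [0.3833 0.0114 0.2122] yaw 0.8091 down [ 0.  0. -1.] F [-0.1  1.3  0.1] w 0.0009
the job is handed in; nothing more can be done
```

The tile mould is closed and the job was handed in at about 23.4 s. No verdict came back, so success rests on my own checks.

- **Cover:** I picked it up by the handle and lowered it level over both pins. It was home when the push-down force rose to about 8 N with the tool no longer sinking. I then let go, and the side view showed both pins through it and the plate flat on the plaster.
- **Catch:** I pushed it round by its post with shut fingers until the force rose to about 7 N and it stopped moving. The top and side views then showed the toe over the cover edge.
- **Bystanders and hand-in:** I saw no change in the tape roll or the other two bystanders between the first and last top views, by eye only. The arm was clear and touching nothing.

Two measurements did not agree exactly:

- **Catch angle:** the last top view puts the toe within about 0.05 rad of the mould's x axis. That is the limit of pixel reading and well inside the 0.2 rad allowed.
- **Handle position:** the same view puts the handle at (0.573, 0.123), about 2 to 4 mm from my mould centre estimates of (0.574–0.575, 0.125–0.127). I put this down to camera calibration and reading error, since both pins are through the holes, which leave only about 1.25 mm of play.

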